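Feed the milk samples to the reader and plug in the interlock

TASK

Push the sample carrier along its rail towards the reader until it clicks into the reading-station detent, and leave it resting in that detent. Then take the interlock plug from its parking block and plug it fully home, upright, into the socket on the carrier. Leave the loose sample pots on the bench and in the pot stand standing where they are.

Things in the scene. Friction and masses are not known exactly. Their poses are not given: they have to be found in the camera images.
- rail: Sample feeder fixed to the table: aluminium bed 123 mm wide (its x -55 to +68 mm), 420 mm long (its y), origin on the table under its middle. +y runs along the rail to the reader, a white housing 150 mm tall on the +y end (y 210 to 320). The -y end is lower than 50 mm. A black cover lip (top at 51 mm) runs along the +x side; beneath it the steel tell-tale strip.
- carrier (a joint): Travel of the sample carrier along the rail's +y, m; end stops at 0 and 0.13; its middle is at rail y -65 mm at 0. Starts at 0 to 0.015. The detent lies at a travel of 0.05 to 0.10: unmarked, hidden under the carrier, different each time, and there is room to run past it. Sliding takes about 2 to 3 N; pushing out of the detent, either way, about 15 to 18 N.
- detent (a joint): How far the sprung detent ball is pushed out, m: about 0.006 while the carrier rides over it (before and beyond the station), about 0.0003 once it has clicked into the carrier's notch. The tell-tale strip along the rail's +x side moves with it: 6 mm out from under the lip while riding, flush when clicked. Within about 6 mm of its centre the detent pulls a freed carrier in.
- push_face (a point): Centre of the -y face of the carrier's rear end plate, 85 mm above the table; axes as the rail's: push along +y. The carrier is an aluminium sledge, deck 90 x 200 mm, top 55 mm above the table, with an upright plate 80 mm wide, 8 mm thick, 55 to 115 mm above the table at each end, two capped pots fixed on its +y half (125 mm above the table) and the socket block on its -y half.
- socket_hole0 (a point): Middle of the mouth of the socket in the grey socket block (66 x 62 x 30 mm) on the carrier, 85 mm above the table, 45 mm in +y of push_face; axes as the rail's. Hole 29 (x) by 37 (y) mm, 27 mm deep, 2 mm lead-in. The end plate behind and the pots ahead are 30 and 40 mm taller than the mouth; nothing rises beside it in x.
- plug: Interlock plug, loose, about 0.15 kg: dark prong 26 (x) x 34 (y) mm and 24 mm long pointing down, above it a grey grip body 34 (x) x 50 (y) x 45 mm, 70 mm tall in all. Origin at the centre of the prong's underside, z up. Grip it across the 34 mm. The same either way round (half turn). Home, its shoulder sits on the socket block: origin 24 mm below the mouth.
- dock: Parking block of the plug, fixed on the table: grey, 70 (x) x 80 (y) x 30 mm, origin under its centre. Its rectangular pocket is 16 mm deep and loose: the plug stands upright in it, 14 mm above the table. It stands either to the robot's right or to its left, with a pot stand of the same size in the other place.
- pot_a: Bystander: loose capped sample pot, 49 mm across, 70 mm tall, origin under its centre, standing in the pot stand, a block 70 x 80 x 30 mm with a round recess 12 mm deep.
- pot_c: Bystander: the same kind of pot, on the table between the robot and the rail.
- pot_d: Bystander: the same kind of pot, on the table beyond the rail.
Mind the look-alikes: they are no part of the job. What is shaped like the plug but purple is not meant.

How it is judged:
On the way, in this order (a step that is already met when the one before it is completed fails the run):
1. the carrier has clicked into the reading-station detent and stands still (value of joint detent below 0.0015 m and value of joint carrier above 0.04 m and velocity of joint carrier between -0.005 and 0.005 m/s), for 0.3 s.
2. the plug is home in the carrier's socket (z of plug in the frame of socket_hole0 below -0.021 m and horizontal distance between plug and socket_hole0 below 0.004 m), for 0.2 s.
At the end, for the whole second after the job is handed in: The carrier rests in the reading-station detent (ball dropped in to less than 1.5 mm of its 6 mm), and the plug stands released, upright within 0.1 rad and at rest in the carrier's socket, its prong at least 21 mm deep and centred within 4 mm (all of step 2 and value of joint detent below 0.0015 m and value of joint carrier between 0.04 and 0.11 m and angle between plug's own z axis and vertical below 0.1 rad and linear speed of plug below 0.02 m/s); the robot touches nothing.
It fails at once if one of the three loose sample pots is shifted by more than 30 mm or knocked over (distance of any of pot_a, pot_c, pot_d from where it was at the start of the episode above 0.03 m or angle between any of pot_a, pot_c, pot_d's own z axis and vertical above 0.6 rad).
It also fails if it takes over 56 s, if anything falls off the work surface, if the arm or the gripper's body presses on something with over 40 N, if the wrist force passes 120 N, or if a joint passes its speed limit or range.

ROBOT

A 6-joint arm with a two-finger parallel gripper is mounted at the origin on the work surface. World frame = base frame: x ahead of the robot, y to its left, z up, the work surface at z = 0. Lengths are in m, angles in rad, forces in N, time in s.
With the tool pointing down it reaches from about 0.25 to 0.775 m from the base axis. Payload 4 kg.
Tool frame: the origin (TCP) lies midway between the tips of the shut fingers; the grasp point (between the pads) lies 19 mm behind it; z points along the fingers, y is the line along which they close (so a half turn about z gives the same grasp; the last joint's range is limited). The gripper opens to 94 mm and grips with 3 to 60 N. Pads are 16 mm wide; open, the fingers measure 119 mm over their backs; the gripper's body (75 mm by 177 mm) begins 78 mm behind the grasp point.
Start: joints at [-1.258, 0.087, 1.371, -0, 1.684, -0.103], TCP at [0.222, -0.503, 0.206] pointing down, gripper open.
Joint ranges: [-3.1, 3.1], [-0.76, 2.03], [0.27, 2.55], [-1.08, 4.22], [0.17, 2.65], [-2.57, 2.57]. Speed limits (rad/s): [2.79, 2.79, 3.14, 3.14, 3.14, 3.14].

INTERFACE

Orientations are given as [roll, pitch, yaw] about the fixed x, y, z axes, in that order (R = Rz(yaw) Ry(pitch) Rx(roll)).
In Python, from bench import robot gives the robot as it stands. The module is installed in compiled form; this text tells all that it offers.
- The arm moves only by the tool arm_command, never from a script. Its argument "targets" is a list of rows, each a list of 4 numbers: the shift along the world's x, y, z as a fraction of full scale, then the turn about the world's z as a fraction of full scale. A call has 1 to 8 rows; each row is the pose to reach, as a shift and turn from the pose commanded when the call began; what a row does not reach only later rows make up. Full scale, the value 1, is 0.5 m for a shift and 120 degrees for a turn. A row lasts 1/12 s, in which the tool goes at most 41.7 mm and 7.16 degrees, less where a joint would pass 70% of its speed; a pose out of reach is approached as far as the arm can. A call with a number of a shift or a turn outside -1 to 1 is refused whole. A call with a gripper value outside its range is refused whole. "claw" is the closure, from 0 (fully open) to 1 (shut), set as the call begins (left out, the last holds). The fingers move at their own pace and stop on an object; the grip force is fixed at half the most. Time passes only in rows, so rows that repeat a pose let the fingers close. It gives the time, the measured TCP pose, the force, the opening and the grip force at its end, in the units of the state.
- robot.get_obs(): the state, without advancing time (a new reading comes with each control period).
- robot.snapshot(name): name is "scene" or "side" or "wrist"; returns the picture (384x512x3 uint8, red, green, blue); there is no depth.
- robot.camera_info(name): a dict with "vfov" (degrees; the focal length in pixels is half the picture's height over the tangent of half this angle, whatever the lens; pixels are square), "cx", "cy" (the principal point, pixels), "extrinsics" (4x4, takes a point from camera to world coordinates); the wrist camera has in their place "T_tool_cam" (4x4, takes a point from camera to tool coordinates, whose origin is the TCP and whose axes are the flange's). Camera axes: x right, y up, looking along -z (the intrinsics and any distortion apply to the point x, -y, -z); pixel columns grow to the right and rows downward; lengths in m; the calibration is good to about 2 mm. A picture is of the moment at which its call begins: read the wrist's pose just before it. camera_info takes no time and is no camera call.
- robot.close_job(): hands the job in; it is judged then, once.
The state is a dict: "time": time; "joint_positions": joint angles; "qvel": joint speeds; "joint_torque": joint torques, N m; "tool_pos": TCP position; "ee_rot": TCP orientation; "wrist_force": force on the tool from outside, world axes, zero at the start; "wrist_torque": the same for the moment, N m; "width": finger opening in m; "finger_force": force on a finger pad.
Only numpy, scipy, OpenCV 4.12 (cv2) and the standard library are available. Lean on these libraries where they do the work, as an engineer would, in place of code of your own. Each camera call takes 0.05 s, during which the arm holds its last target. There are 200 camera calls.

## Working session

There is one attempt and no reset: what is moved stays moved. The work goes in short steps, Python scripts to look and compute and a tool call to move; the robot and the scene stay as the last step left them, time stands still between calls to the robot, and variables do not carry over. Pictures are saved under pics/ and viewed, at most 10 in all, crops included, and the job is handed in when it is done.

Besides the shell and the picture viewer there is one more tool, called after "Request:" as name([rows], argument=value, ...), one row to a line, values as JSON. arm_command: Moves the arm, as the interface text tells. Shift numbers are shares of 0.5 m and turn numbers shares of 120 degrees, none past 1 either way. Its arguments: {"type":"object","properties":{"targets":{"type":"array"},"claw":{"type":"number"}},"required":["targets"]}

```bash
mkdir -p pics; python3 - <<'E'
from bench import robot
import cv2,numpy as np
np.set_printoptions(precision=4,suppress=True)
o=robot.get_obs();print(o)
for n in("scene","side","wrist"):
    im=robot.snapshot(n);cv2.imwrite(f"pics/{n}0.png",im[:,:,::-1]);print(n,robot.camera_info(n))
E
```

```text
{'time': 0.0, 'joint_positions': array([-1.2581,  0.0879,  1.3722,  0.    ,  1.6836, -0.1031]), 'qvel': array([ 0.0019, -0.0006,  0.0002,  0.0001,  0.0017, -0.0011]), 'joint_torque': array([ -0.0012, -34.0189, -30.2426,   0.0715,   0.033 ,  -0.0002]), 'tool_pos': array([ 0.222 , -0.5026,  0.2043]), 'ee_rot': array([-3.1394, -0.0002,  0.4158]), 'wrist_force': array([-0.5746, -0.5012,  0.1273]), 'wrist_torque': array([-0.0032, -0.0044,  0.0231]), 'finger_force': 0.0, 'width': 0.09375541956949676}
scene {'vfov': 43.24655711193249, 'cx': 261.23045017031905, 'cy': 191.57071949668682, 'extrinsics': array([[ 0.1358, -0.8565,  0.498 ,  1.1531],
       [ 0.9907,  0.1171, -0.0688, -0.1778],
       [ 0.0006,  0.5027,  0.8644,  1.0752],
       [ 0.    ,  0.    ,  0.    ,  1.    ]])}
side {'vfov': 52.7159984145792, 'cx': 256.12038914278827, 'cy': 185.6876983256871, 'extrinsics': array([[-0.9168,  0.2944, -0.2697,  0.2766],
       [-0.3992, -0.667 ,  0.629 ,  0.6128],
       [ 0.0053,  0.6844,  0.7291,  0.9175],
       [ 0.    ,  0.    ,  0.    ,  1.    ]])}
wrist {'vfov': 59.03342099742128, 'cx': 257.45667340866135, 'cy': 188.81301573051755, 'T_tool_cam': array([[-0.0001,  0.9709,  0.2393,  0.0679],
       [ 1.    ,  0.0002, -0.0005,  0.0001],
       [-0.0005,  0.2393, -0.9709, -0.1791],
       [ 0.    ,  0.    ,  0.    ,  1.    ]])}
```

```bash
cd pics; python3 -c "
import cv2
for n in('scene','side'):
    cv2.imwrite(n+'0b.png',cv2.resize(cv2.imread(n+'0.png'),(800,600),interpolation=cv2.INTER_CUBIC))"
```

```text
(no output)
```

View pics/scene0b.png

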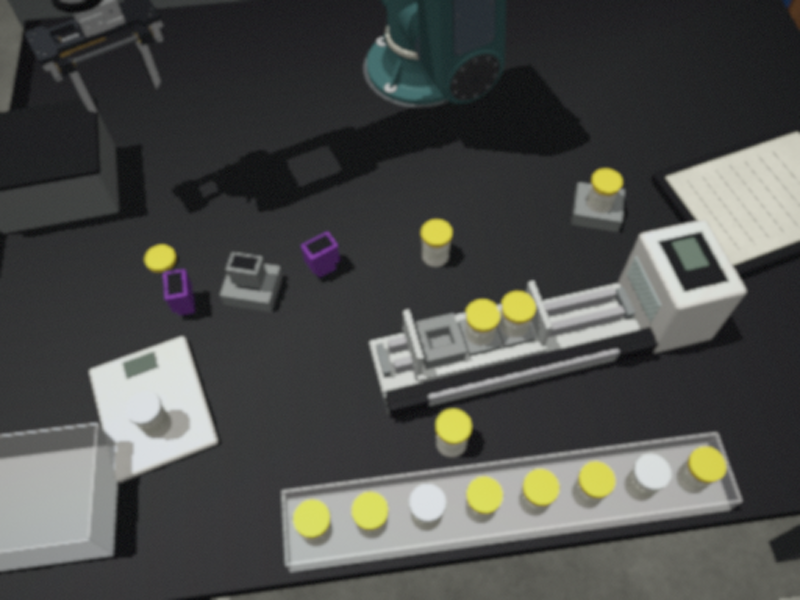

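View pics/side0b.png

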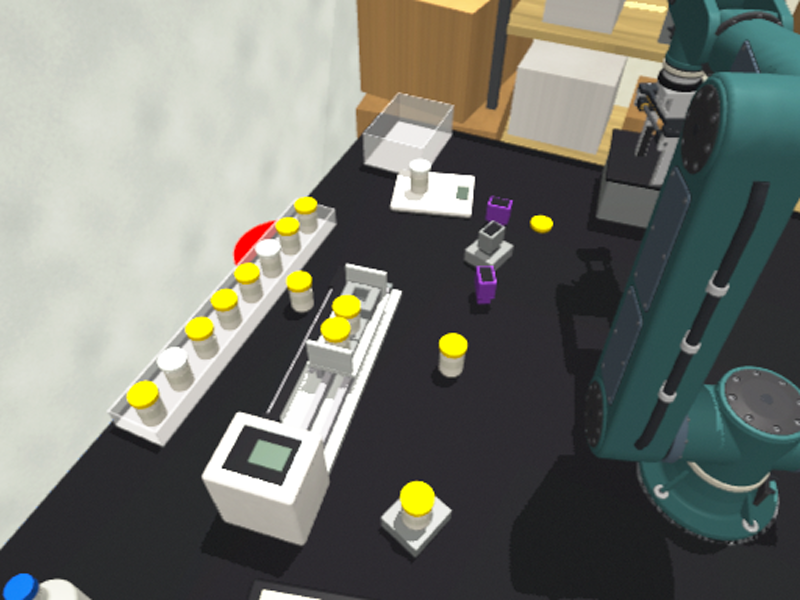

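Views show: the grey plug in its dock at 800-px scene (245,268) / side (490,240). Look-alikes: purple plugs at scene (177,290), (320,255). The pot stand with pot_a is at scene (605,190). The rail's rear plate is at scene (412,345), and the socket at (440,338). I choose the grey one and check it in a close crop.

```bash
cat > h.py <<'E'
import cv2,numpy as np
from bench import robot
np.set_printoptions(precision=4,suppress=True)
def crop(im,x,y,w,h,s,step=10):
    c=cv2.resize(im[y:y+h,x:x+w],None,fx=s,fy=s,interpolation=cv2.INTER_CUBIC)
    for X in range(-(-x//step)*step,x+w,step):
        cv2.line(c,((X-x)*s,0),((X-x)*s,5),(0,0,255),1)
        cv2.putText(c,str(X),((X-x)*s,14),0,.33,(0,255,0),1)
    for Y in range(-(-y//step)*step,y+h,step):
        cv2.line(c,(0,(Y-y)*s),(5,(Y-y)*s),(0,0,255),1)
        cv2.putText(c,str(Y),(6,(Y-y)*s+4),0,.33,(0,255,0),1)
    return c
def cam(name):
    i=robot.camera_info(name)
    f=192/np.tan(np.radians(i['vfov'])/2)
    if 'extrinsics' in i: T=i['extrinsics']
    else:
        from scipy.spatial.transform import Rotation as R
        o=robot.get_obs();W=np.eye(4);W[:3,:3]=R.from_euler('xyz',o['ee_rot']).as_matrix();W[:3,3]=o['tool_pos'];T=W@i['T_tool_cam']
    return f,i['cx'],i['cy'],T
def ray(c,u,v):
    f,cx,cy,T=c;d=T[:3,:3]@np.array([(u-cx)/f,-(v-cy)/f,-1]);return T[:3,3],d
def onz(c,u,v,z):
    p,d=ray(c,u,v);return p+d*(z-p[2])/d[2]
def proj(c,P):
    f,cx,cy,T=c;q=T[:3,:3].T@(np.asarray(P)-T[:3,3]);return np.array([cx-f*q[0]/q[2],cy+f*q[1]/q[2]])
E
python3 - <<'E'
from h import *
s=cv2.imread('pics/scene0.png');d=cv2.imread('pics/side0.png')
a=np.hstack([crop(s,232,175,130,90,4),crop(d,190,165,70,90,4)])
b=np.hstack([crop(s,130,155,60,48,5),crop(d,290,138,50,48,5)]);b=np.pad(b,((0,0),(0,800-b.shape[1]),(0,0)))
cv2.imwrite('pics/c1.png',np.vstack([a,b]))
# yellow caps, both views
for n,im in(('scene',s),('side',d)):
    h=cv2.cvtColor(im,cv2.COLOR_BGR2HSV);m=cv2.inRange(h,(22,120,90),(36,255,255))
    k,_,st,ce=cv2.connectedComponentsWithStats(m);c=cam(n)
    for i in range(1,k):
        if st[i,4]>60: print(n,ce[i],st[i,4],onz(c,*ce[i],.07)[:2],onz(c,*ce[i],.125)[:2],onz(c,*ce[i],.082)[:2])
E
```

```text
scene [387.9561 115.3446] 296 [0.3885 0.2657] [0.4303 0.2414] [0.3976 0.2604]
scene [279.1111 148.3301] 306 [ 0.4547 -0.0357] [ 0.4929 -0.0435] [ 0.463  -0.0374]
scene [102.0196 164.6471] 306 [ 0.444  -0.4786] [ 0.4828 -0.4621] [ 0.4524 -0.475 ]
scene [331.2616 195.8093] 367 [0.6083 0.0663] [0.6381 0.053 ] [0.6148 0.0634]
scene [308.4514 201.0162] 370 [0.6149 0.0097] [ 0.6443 -0.0005] [0.6213 0.0075]
scene [289.9417 271.9529] 446 [ 0.7842 -0.0632] [ 0.8044 -0.0695] [ 0.7886 -0.0646]
scene [452.1034 297.0938] 416 [0.8869 0.2699] [0.9014 0.2454] [0.8901 0.2646]
scene [381.4453 306.9059] 393 [0.8871 0.1152] [0.9017 0.0991] [0.8903 0.1117]
scene [345.6247 311.8287] 397 [0.8872 0.038 ] [0.9017 0.0262] [0.8903 0.0354]
scene [309.648  316.7985] 392 [ 0.8872 -0.0388] [ 0.9018 -0.0464] [ 0.8904 -0.0404]
scene [236.41   326.9325] 400 [ 0.8874 -0.1925] [ 0.902  -0.1917] [ 0.8906 -0.1923]
scene [199.3582 331.9104] 402 [ 0.8872 -0.2691] [ 0.9018 -0.2641] [ 0.8904 -0.268 ]
side [294.2635   2.1916] 167 [ 0.9447 -1.4494] [ 0.9014 -1.3155] [ 0.9353 -1.4202]
side [195.3116 130.9638] 138 [ 0.8858 -0.2713] [ 0.8462 -0.2139] [ 0.8771 -0.2588]
side [346.1348 142.6879] 141 [ 0.3928 -0.4217] [ 0.3853 -0.3546] [ 0.3912 -0.4071]
side [183.5921 144.4408] 152 [ 0.8861 -0.1936] [ 0.8466 -0.1412] [ 0.8775 -0.1821]
side [157.6354 174.6851] 181 [ 0.8858 -0.0386] [0.8463 0.0036] [ 0.8772 -0.0294]
side [191.102  179.6786] 196 [ 0.781  -0.0616] [ 0.7483 -0.0178] [ 0.7738 -0.052 ]
side [143.1407 191.6884] 199 [0.8854 0.0385] [0.8459 0.0757] [0.8768 0.0466]
side [217.6288 203.4767] 493 [ 0.6633 -0.0094] [0.6382 0.0309] [ 0.6579 -0.0006]
side [127.2682 210.0727] 220 [0.8855 0.1153] [0.846  0.1476] [0.8769 0.1223]
side [289.6693 220.6135] 251 [ 0.4523 -0.0343] [0.4409 0.0076] [ 0.4498 -0.0252]
side [ 91.0918 252.3469] 294 [0.885  0.2692] [0.8455 0.2915] [0.8764 0.274 ]
side [266.5967 318.5418] 419 [0.4032 0.2512] [0.395  0.2747] [0.4015 0.2563]
```

View pics/c1.png

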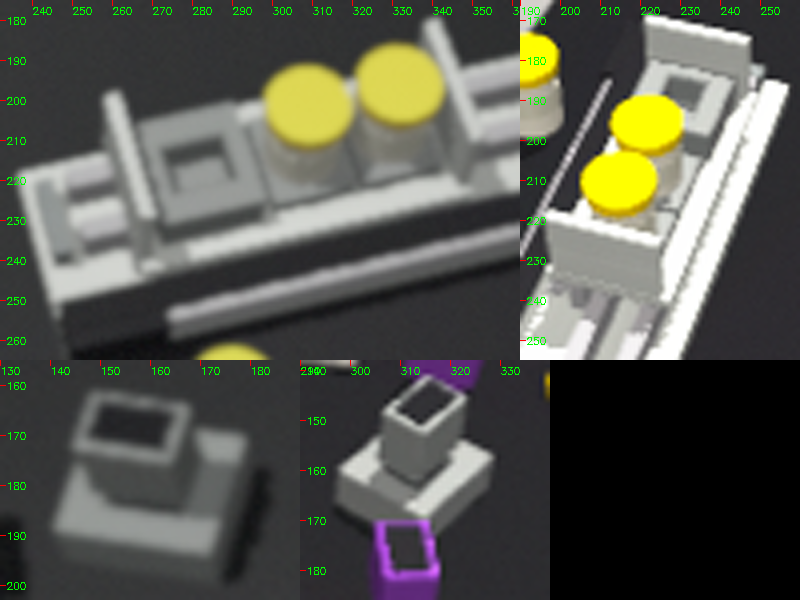

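Crop shows the grey plug (scene (156,168), side (315,147)) standing in its dock. The carrier's rear plate top runs from (260.7,198.7) to (269.5,229.5), and the socket mouth is near (282,215).

```bash
python3 - <<'E'
from h import *
s=cam('scene');d=cam('side')
def show(n,c,pts,z):
    P=np.array([onz(c,*p,z)[:2] for p in pts]);print(n,P.mean(0),'edges',[ (np.linalg.norm(e).round(4),np.degrees(np.arctan2(e[1],e[0])).round(1)) for e in np.roll(P,-1,0)-P]);return P
show('plug s',s,[(148.4,161.4),(168,163.6),(165.6,175.6),(144.6,174)],.084)
show('plug d',d,[(316,141),(323.4,144.4),(314,152.4),(306.4,147.6)],.084)
show('sock s',s,[(272,210.7),(287.7,208.2),(292.7,218.7),(275.7,222)],.085)
show('sock d',d,[(190+660/4-130,165+78/4),(190+703/4-130,165+87/4),(190+692/4-130,165+112/4),(190+650/4-130,165+105/4)],.085)
print(show('plate s',s,[(260.7,198.7),(269.5,229.5)],.115))
print(show('plate d',d,[(221.3,169.5),(247.5,175)],.115))
# rail outer bottom/top edges, side: right white edge; dock top scene
show('dock s',s,[(130+63/5,155+(528-360)/5),(130+215/5,155+(553-360)/5),(130+245/5,155+(435-360)/5)],.03)
show('dock d',d,[(290+37/5,138+105/5),(290+127/5,138+150/5+2),(290+193/5,138+97/5)],.03)
E
```

```text
plug s [ 0.4835 -0.3423] edges [(np.float64(0.0492), np.float64(74.7)), (np.float64(0.0347), np.float64(-11.8)), (np.float64(0.0514), np.float64(-102.9)), (np.float64(0.0369), np.float64(164.6))]
plug d [ 0.4795 -0.3456] edges [(np.float64(0.0282), np.float64(166.4)), (np.float64(0.0526), np.float64(72.0)), (np.float64(0.0322), np.float64(-22.5)), (np.float64(0.0481), np.float64(-112.8))]
sock s [ 0.6506 -0.06  ] edges [(np.float64(0.0371), np.float64(92.4)), (np.float64(0.0293), np.float64(13.6)), (np.float64(0.04), np.float64(-85.6)), (np.float64(0.0303), np.float64(-172.2))]
sock d [ 0.6519 -0.0619] edges [(np.float64(0.0333), np.float64(-172.0)), (np.float64(0.0258), np.float64(97.6)), (np.float64(0.0315), np.float64(11.2)), (np.float64(0.0276), np.float64(-78.5))]
plate s [ 0.658  -0.1008] edges [(np.float64(0.0799), np.float64(6.2)), (np.float64(0.0799), np.float64(-173.8))]
[[ 0.6184 -0.1051]
 [ 0.6977 -0.0965]]
plate d [ 0.6537 -0.1034] edges [(np.float64(0.0809), np.float64(-172.6)), (np.float64(0.0809), np.float64(7.4))]
[[ 0.6938 -0.0982]
 [ 0.6135 -0.1086]]
dock s [ 0.4961 -0.3319] edges [(np.float64(0.0788), np.float64(71.6)), (np.float64(0.0704), np.float64(164.9)), (np.float64(0.1026), np.float64(-65.2))]
dock d [ 0.472  -0.3298] edges [(np.float64(0.076), np.float64(159.9)), (np.float64(0.0795), np.float64(-106.4)), (np.float64(0.1064), np.float64(28.1))]
```

Request:
arm_command([
  [0.877,0.715,0,0.606],
  [0.877,0.715,0,0.606],
  [0.877,0.715,0,0.606],
  [0.877,0.715,0,0.606],
  [0.877,0.715,0,0.606],
  [0.877,0.715,0,0.606],
  [0.877,0.715,0,0.606],
  [0.877,0.715,0,0.606],
], claw=1)

```text
time: 0.82
tool_pos: [0.4817, -0.2908, 0.2052]
ee_rot: [-3.141, -0.0, 1.422]
wrist_force: [0.2, -1.1, 0.4]
width: 0.0443
finger_force: 0.0
```

```bash
python3 - <<'E'
from h import *
s=cam('scene')
a=np.radians(6.6);xr=np.array([np.cos(a),np.sin(a)]);yr=np.array([-np.sin(a),np.cos(a)])
for n,p,z in(('reader',(633*.64,238*.64),.15),('reader',(665*.64,312*.64),.15),('reader far',(705*.64,222*.64),.15),('reader far',(743*.64,290*.64),.15),('plate',(260.7,198.7),.115),('plate',(269.5,229.5),.115),('bed end',(238,217.5),.045),('bed end',(246,250),.045),('sock',(282,214.9),.085)):
    P=onz(s,*p,z)[:2];print(n,P,'xr',P@xr,'yr',P@yr)
o=robot.get_obs();print(o['tool_pos'],o['ee_rot'],o['time'])
E
```

```text
reader [0.561  0.2408] xr 0.5849364782484701 yr 0.1747129333559006
reader [0.6892 0.2495] xr 0.7132962626760254 yr 0.16862347425332486
reader far [0.5473 0.3564] xr 0.5846289139970006 yr 0.29112108414044585
reader far [0.6695 0.3706] xr 0.7076573685579135 yr 0.29116979085347744
plate [ 0.6184 -0.1051] xr 0.6021715545653114 yr -0.17551302838615196
plate [ 0.6977 -0.0965] xr 0.6820269780795651 yr -0.17605396693604008
bed end [ 0.623  -0.1605] xr 0.6004378207445732 yr -0.2310070704585906
bed end [ 0.7088 -0.1516] xr 0.6867010226680431 yr -0.23209055098320036
sock [ 0.6506 -0.0601] xr 0.6394192568889733 yr -0.1344856032675257
[ 0.4817 -0.2908  0.2052] [-3.1413 -0.0001  1.4221] 0.8167
```

Request:
arm_command([
  [0.36,0.292,0,0.126],
  [0.36,0.292,0,0.126],
  [0.36,0.292,0,0.126],
  [0.36,0.292,0,0.126],
  [0.36,0.292,0,0.126],
  [0.36,0.292,-0.13,0.126],
  [0.36,0.292,-0.26,0.126],
  [0.36,0.292,-0.26,0.126],
])

```text
time: 1.48
tool_pos: [0.6614, -0.1457, 0.0824]
ee_rot: [3.139, 0.001, 1.682]
wrist_force: [0.1, -0.0, -0.9]
width: 0.0003
finger_force: 0.0
```

Request:
arm_command([
  [0,0,-0.0,0],
  [0,0,0,0],
])

```text
time: 1.65
tool_pos: [0.6574, -0.1461, 0.0794]
ee_rot: [-3.133, -0.003, 1.68]
wrist_force: [-0.2, -0.7, 1.3]
width: 0.0007
finger_force: 0.0
```

Request:
arm_command([
  [-0.003,0.025,0,0],
  [-0.006,0.05,0,0],
  [-0.007,0.058,0,0],
  [-0.008,0.066,0,0],
  [-0.009,0.074,0,0],
  [-0.0095,0.082,0,0],
  [-0.0095,0.082,0,0],
])

```text
time: 2.23
tool_pos: [0.6558, -0.1059, 0.0851]
ee_rot: [3.139, 0.001, 1.68]
wrist_force: [0.7, -2.3, 1.8]
width: 0.0008
finger_force: 1.2
```

```bash
cat >> h.py <<'E'
a=np.radians(6.6);YR=np.array([-np.sin(a),np.cos(a)])
def status(im=None):
    c=cam('scene')
    if im is None: im=robot.snapshot('scene')[:,:,::-1]
    h=cv2.cvtColor(np.ascontiguousarray(im),cv2.COLOR_BGR2HSV);m=cv2.inRange(h,(22,120,90),(36,255,255))
    k,_,st,ce=cv2.connectedComponentsWithStats(m)
    for i in range(1,k):
        if st[i,4]>60 and 180<ce[i][1]<225: print('cap',ce[i],st[i,4],'yr',onz(c,*ce[i],.125)[:2]@YR)
    g=im.max(2)
    for u in(300,330,350): 
        v0=int(246-(u-300)*.21);col=g[v0-10:v0+12,u];print(u,v0-10,col.tolist())
E
python3 - <<'E'
from h import *
status(cv2.imread('pics/scene0.png'));print()
im=robot.snapshot('scene')[:,:,::-1];cv2.imwrite('pics/s1.png',im);status(im);o=robot.get_obs();print(o['tool_pos'],o['wrist_force'])
E
```

```text
cap [331.2616 195.8093] 367 yr -0.020710021422857404
cap [308.4514 201.0162] 370 yr -0.0745897912373127
300 236 [114, 76, 50, 44, 43, 45, 44, 44, 60, 112, 162, 175, 162, 127, 99, 92, 87, 63, 37, 26, 29, 39]
330 229 [103, 68, 47, 43, 41, 40, 41, 43, 65, 120, 163, 170, 146, 110, 93, 90, 81, 56, 33, 26, 34, 43]
350 225 [84, 53, 43, 42, 44, 43, 41, 56, 98, 143, 159, 143, 111, 92, 87, 80, 57, 34, 26, 34, 42, 49]

cap [335.9466 194.7669] 356 yr -0.009582834696680129
cap [313.2247 199.937 ] 365 yr -0.06337834756929105
300 236 [100, 69, 41, 31, 28, 31, 35, 33, 49, 99, 148, 168, 159, 127, 98, 92, 87, 64, 38, 24, 28, 31]
330 229 [89, 59, 34, 30, 27, 27, 27, 31, 46, 81, 112, 118, 108, 95, 91, 89, 81, 56, 32, 23, 22, 27]
350 225 [67, 40, 29, 27, 28, 28, 31, 41, 77, 108, 115, 106, 94, 88, 88, 80, 55, 34, 25, 24, 24, 23]
[ 0.6554 -0.1058  0.0842] [ 1.1494 -2.8666  1.5746]
```

Request:
arm_command([
  [-0.001,0.009,0,0],
  [-0.002,0.018,0,0],
  [-0.003,0.027,0,0],
  [-0.004,0.036,0,0],
  [-0.004,0.036,0,0],
])

```text
time: 2.7
tool_pos: [0.6528, -0.0865, 0.0831]
ee_rot: [-3.141, -0.002, 1.681]
wrist_force: [0.2, -1.2, 1.8]
width: 0.0004
finger_force: 1.2
```

Request:
arm_command([
  [-0.0005,0.004,0,0],
  [-0.001,0.008,0,0],
  [-0.001,0.008,0,0],
])

```text
time: 2.95
tool_pos: [0.6523, -0.083, 0.0828]
ee_rot: [-3.141, -0.001, 1.68]
wrist_force: [0.5, -1.6, 1.7]
width: 0.0007
finger_force: 0.8
```

Request:
arm_command([
  [-0.0005,0.004,0,0],
  [-0.001,0.008,0,0],
  [-0.001,0.008,0,0],
])

```text
time: 3.2
tool_pos: [0.6518, -0.0794, 0.0828]
ee_rot: [-3.141, -0.001, 1.68]
wrist_force: [0.8, -1.5, 0.2]
width: 0.0005
finger_force: 1.0
```

Request:
arm_command([
  [-0.0005,0.004,0,0],
  [-0.001,0.008,0,0],
  [-0.001,0.008,0,0],
])

```text
time: 3.45
tool_pos: [0.6513, -0.0754, 0.0829]
ee_rot: [-3.141, -0.001, 1.68]
wrist_force: [1.5, -2.4, -0.7]
width: 0.0004
finger_force: 1.1
```

Request:
arm_command([
  [-0.0005,0.004,0,0],
  [-0.001,0.008,0,0],
  [-0.001,0.008,0,0],
])

```text
time: 3.7
tool_pos: [0.6508, -0.0714, 0.0828]
ee_rot: [-3.141, -0.001, 1.68]
wrist_force: [1.6, -2.1, -2.3]
width: 0.0004
finger_force: 1.2
```

Request:
arm_command([
  [-0.0005,0.004,0,0],
  [-0.001,0.008,0,0],
  [-0.001,0.008,0,0],
])

```text
time: 3.95
tool_pos: [0.6503, -0.0674, 0.083]
ee_rot: [-3.141, -0.001, 1.68]
wrist_force: [1.2, -1.7, -1.8]
width: 0.0005
finger_force: 1.1
```

Request:
arm_command([
  [-0.0005,0.004,0,0],
  [-0.001,0.008,0,0],
  [-0.001,0.008,0,0],
])

```text
time: 4.2
tool_pos: [0.6498, -0.0635, 0.0832]
ee_rot: [-3.141, -0.001, 1.68]
wrist_force: [0.8, -3.1, -2.3]
width: 0.0004
finger_force: 1.1
```

```bash
python3 -c "
from h import *
status();print(robot.get_obs()['wrist_force'])"
```

```text
cap [353.8161 190.7414] 348 yr 0.033159842693423605
cap [331.1326 195.6657] 362 yr -0.02087313312029529
300 236 [98, 72, 47, 37, 35, 36, 35, 35, 46, 82, 119, 132, 122, 105, 93, 92, 86, 66, 39, 26, 29, 40]
330 229 [90, 60, 38, 29, 28, 29, 29, 29, 59, 116, 160, 169, 145, 110, 94, 91, 80, 57, 33, 25, 33, 39]
350 225 [69, 39, 30, 30, 28, 28, 30, 42, 79, 108, 115, 107, 93, 88, 88, 80, 58, 31, 24, 24, 23, 31]
[ 0.0053 -2.0572 -2.1427]
```

Request:
arm_command([
  [-0.0005,0.004,0,0],
  [-0.001,0.008,0,0],
  [-0.001,0.008,0,0],
])

```text
time: 4.5
tool_pos: [0.6494, -0.0596, 0.0834]
ee_rot: [-3.141, -0.0, 1.68]
wrist_force: [-0.7, -2.1, -1.9]
width: 0.0005
finger_force: 1.2
```

Request:
arm_command([
  [-0.0005,0.004,0,0],
  [-0.001,0.008,0,0],
  [-0.001,0.008,0,0],
])

```text
time: 4.75
tool_pos: [0.6489, -0.0555, 0.0834]
ee_rot: [-3.141, -0.001, 1.68]
wrist_force: [-1.2, -3.2, -2.7]
width: 0.0005
finger_force: 1.2
```

Request:
arm_command([
  [-0.0005,0.004,0,0],
  [-0.001,0.008,0,0],
  [-0.001,0.008,0,0],
])

```text
time: 5.0
tool_pos: [0.6484, -0.0515, 0.0834]
ee_rot: [-3.141, -0.001, 1.68]
wrist_force: [-0.8, -2.6, -1.3]
width: 0.0002
finger_force: 1.1
```

Request:
arm_command([
  [-0.0005,0.004,0,0],
  [-0.001,0.008,0,0],
  [-0.001,0.008,0,0],
])

```text
time: 5.25
tool_pos: [0.648, -0.0475, 0.0834]
ee_rot: [-3.141, -0.001, 1.68]
wrist_force: [-1.6, -2.5, -1.3]
width: 0.0006
finger_force: 1.1
```

Request:
arm_command([
  [-0.0005,0.004,0,0],
  [-0.001,0.008,0,0],
  [-0.001,0.008,0,0],
])

```text
time: 5.5
tool_pos: [0.6475, -0.0435, 0.0834]
ee_rot: [-3.142, -0.001, 1.68]
wrist_force: [-0.5, -2.3, -0.3]
width: 0.0001
finger_force: 1.1
```

Request:
arm_command([
  [-0.0005,0.004,0,0],
  [-0.001,0.008,0,0],
  [-0.001,0.008,0,0],
])

```text
time: 5.75
tool_pos: [0.6474, -0.0388, 0.0836]
ee_rot: [3.14, -0.002, 1.68]
wrist_force: [0.9, -0.5, -0.8]
width: 0.0005
finger_force: 0.2
```

Force dropped: probably clicked. Check.

```bash
python3 -c "
from h import *
status();print(robot.get_obs()['wrist_force'])"
```

```text
cap [363.9477 188.4128] 344 yr 0.057622279315694906
cap [341.4632 193.1553] 367 yr 0.003885965775661681
300 236 [144, 113, 68, 45, 43, 43, 44, 43, 60, 113, 160, 173, 154, 120, 97, 92, 87, 65, 38, 27, 29, 38]
330 229 [90, 61, 36, 27, 27, 25, 28, 28, 46, 82, 112, 119, 107, 94, 91, 90, 81, 54, 32, 25, 25, 23]
350 225 [68, 40, 26, 27, 28, 29, 26, 43, 77, 107, 114, 104, 92, 88, 90, 80, 58, 33, 26, 33, 43, 48]
[0.295  0.0734 0.2991]
```

Request:
arm_command([
  [-0.0005,0.004,0,0],
  [-0.0005,0.004,0,0],
  [-0.0005,0.004,0,0],
])

```text
time: 6.05
tool_pos: [0.6473, -0.0373, 0.0838]
ee_rot: [3.14, -0.001, 1.68]
wrist_force: [0.5, -0.4, 0.5]
width: 0.0004
finger_force: 0.0
```

```bash
python3 - <<'E'
from h import *
im=robot.snapshot('scene')[:,:,::-1];cv2.imwrite('pics/s3.png',im);status(im);print(robot.get_obs()['wrist_force'])
s=cv2.imread('pics/s1.png')
cv2.imwrite('pics/c2.png',np.vstack([crop(im,230,175,200,75,4),crop(s,230,175,200,75,4)]))
E
```

```text
cap [367.4799 187.6293] 348 yr 0.06615647342224727
cap [345.2283 192.4076] 368 yr 0.01280075042587216
300 236 [181, 135, 74, 48, 43, 43, 42, 42, 50, 74, 98, 99, 99, 114, 123, 115, 94, 67, 46, 47, 51, 53]
330 229 [91, 61, 35, 28, 28, 29, 29, 30, 42, 66, 86, 93, 104, 120, 123, 109, 88, 59, 41, 45, 45, 35]
350 225 [68, 40, 28, 28, 26, 27, 27, 36, 59, 80, 89, 100, 119, 124, 110, 88, 57, 33, 27, 30, 42, 49]
[ 0.0311 -0.7279 -0.6697]
```

View pics/c2.png

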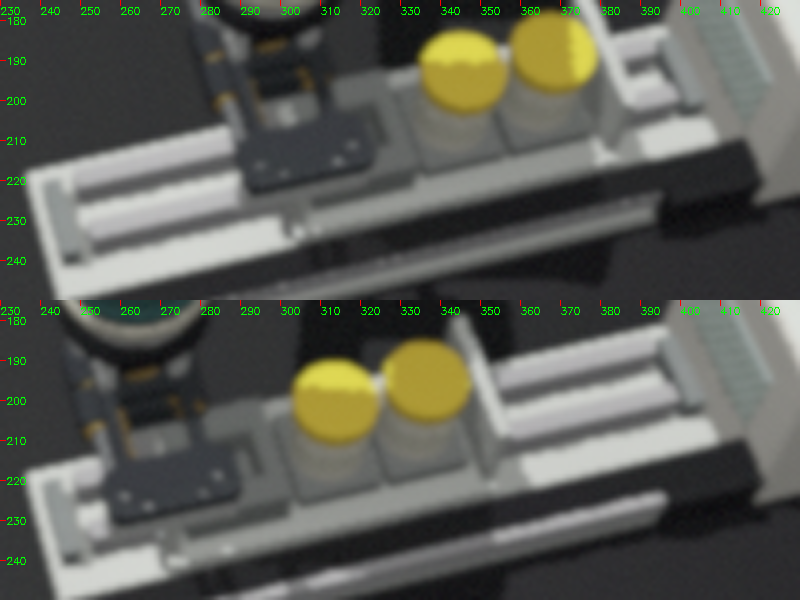

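Request:
arm_command([
  [0.003,-0.025,0,0],
  [0.005,-0.05,0.06,0],
  [0.005,-0.05,0.14,0],
  [0.005,-0.06,0.22,0],
  [0.005,-0.1,0.24,0],
  [-0.04,-0.18,0.24,-0.05],
  [-0.09,-0.25,0.24,-0.1],
  [-0.13,-0.31,0.24,-0.15],
])

```text
time: 6.77
tool_pos: [0.5813, -0.195, 0.2039]
ee_rot: [3.14, 0.001, 1.361]
wrist_force: [0.0, -0.6, -0.6]
width: 0.0005
finger_force: 0.0
```

```bash
python3 - <<'E'
from h import *
o=robot.get_obs();print(o['tool_pos'],o['ee_rot'])
im=robot.snapshot('scene')[:,:,::-1];cv2.imwrite('pics/s4.png',im);status(im)
cv2.imwrite('pics/d4.png',robot.snapshot('side')[:,:,::-1])
E
```

```text
[ 0.5813 -0.195   0.2039] [3.1402 0.0006 1.3612]
cap [367.3894 187.4174] 357 yr 0.06615625641003152
cap [345.2243 192.4297] 370 yr 0.012772788022002575
300 236 [181, 135, 75, 46, 43, 42, 43, 45, 50, 75, 98, 98, 99, 113, 124, 115, 93, 67, 45, 46, 51, 55]
330 229 [104, 68, 49, 43, 42, 41, 41, 41, 49, 67, 86, 93, 103, 121, 124, 110, 89, 58, 40, 47, 50, 51]
350 225 [75, 50, 42, 42, 43, 42, 42, 45, 62, 80, 87, 99, 118, 124, 111, 87, 58, 37, 42, 47, 50, 51]
```

Request:
arm_command([
  [-0.2,-0.298,0,-0.033],
  [-0.2,-0.298,0,-0.033],
  [-0.2,-0.298,0,-0.033],
  [-0.2,-0.298,0,-0.033],
  [-0.2,-0.298,0,-0.033],
  [-0.2,-0.298,0,-0.033],
  [-0.2,-0.298,0,-0.033],
], claw=0)

```text
time: 7.45
tool_pos: [0.4822, -0.342, 0.2034]
ee_rot: [3.141, -0.001, 1.296]
wrist_force: [-0.3, 0.2, 0.4]
width: 0.0438
finger_force: 0.0
```

```bash
python3 - <<'E'
from h import *
o=robot.get_obs();print(o['tool_pos'],o['ee_rot'],np.degrees(o['ee_rot'][2]),o['qvel'])
w=robot.snapshot('wrist')[:,:,::-1];cv2.imwrite('pics/w1.png',w)
c=cam('wrist');print([proj(c,(.4815,-.344,z)) for z in(.084,.03)])
a=crop(w,100,40,320,344,1,20)
s=crop(cv2.imread('pics/s4.png'),245,165,115,80,4);
b=np.zeros((344+0,800,3),np.uint8);b[:344,:320]=a;b[:320,330:790]=s
cv2.imwrite('pics/c3.png',cv2.copyMakeBorder(b,0,0,0,0,0))
E
```

```text
[ 0.4822 -0.342   0.2034] [ 3.141  -0.0013  1.2957] 74.23833692779459 [ 0.0436 -0.0021  0.0028  0.0037  0.0004  0.0017]
[array([257.7965, 186.36  ]), array([257.658 , 174.5443])]
```

View pics/c3.png

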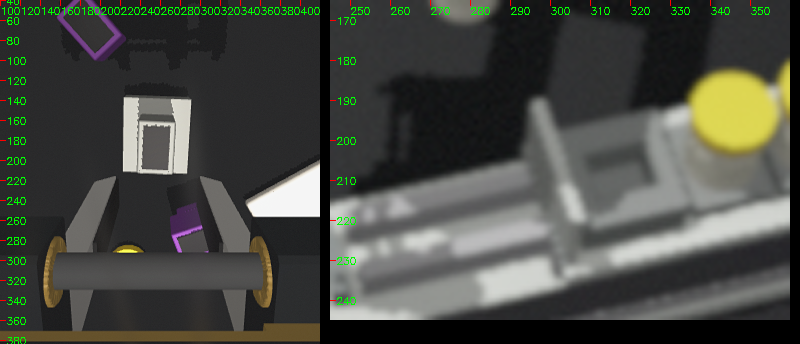

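```bash
python3 - <<'E'
from h import *
c=cam('wrist');w=cv2.imread('pics/w1.png')
g=cv2.cvtColor(w,cv2.COLOR_BGR2GRAY)
sub=cv2.resize(g[150:225,225:290],None,fx=4,fy=4,interpolation=cv2.INTER_CUBIC)
for t in(110,150):
  b=(sub<t).astype(np.uint8)
  k,l,st,ce=cv2.connectedComponentsWithStats(b)
  i=l[(187-150)*4,(256-225)*4]
  if i: 
    ct=cv2.findContours((l==i).astype(np.uint8),0,1)[0][0];r=cv2.minAreaRect(ct);bx=cv2.boxPoints(r)/4+[225,150]
    P=np.array([onz(c,*p,.084)[:2] for p in bx]);e=np.roll(P,-1,0)-P
    print(t,bx.mean(0),P.mean(0),np.linalg.norm(e,axis=1),np.degrees(np.arctan2(e[:,1],e[:,0])))
print(g[187,225:290:1].tolist());print(g[150:225,256].tolist())
E
```

```text
110 [255.7087 187.3642] [ 0.4793 -0.3447] [0.0407 0.0242 0.0408 0.0249] [  71.6515  -17.8356 -107.256   162.0816]
150 [255.6652 187.0847] [ 0.4794 -0.3445] [0.0421 0.0247 0.0421 0.0255] [  71.3635  -18.1187 -107.5198  161.7863]
[213, 212, 213, 212, 213, 213, 213, 213, 212, 214, 215, 218, 136, 162, 216, 215, 217, 166, 79, 86, 87, 87, 88, 88, 88, 87, 87, 86, 88, 87, 88, 87, 88, 89, 88, 90, 89, 88, 89, 89, 89, 89, 88, 89, 183, 220, 217, 219, 172, 115, 220, 216, 215, 214, 214, 213, 213, 212, 212, 212, 211, 213, 215, 174, 47]
[125, 125, 125, 126, 93, 72, 74, 75, 75, 75, 72, 126, 180, 213, 159, 124, 86, 78, 86, 86, 87, 87, 87, 89, 89, 88, 86, 88, 87, 88, 88, 89, 88, 88, 88, 88, 87, 87, 89, 89, 89, 89, 90, 87, 88, 88, 90, 88, 89, 88, 89, 89, 89, 90, 89, 89, 89, 87, 84, 135, 205, 220, 216, 145, 59, 39, 41, 43, 41, 41, 43, 42, 42, 41, 42]
```

Request:
arm_command([
  [-0.005,-0.005,-0.04,-0.019],
  [-0.005,-0.005,-0.09,-0.019],
  [-0.005,-0.005,-0.14,-0.019],
  [-0.005,-0.005,-0.19,-0.019],
  [-0.005,-0.005,-0.24,-0.019],
  [-0.005,-0.005,-0.27,-0.019],
  [-0.005,-0.005,-0.29,-0.019],
  [-0.005,-0.005,-0.29,-0.019],
], claw=0)

```text
time: 8.17
tool_pos: [0.4793, -0.3417, 0.0555]
ee_rot: [-3.137, -0.003, 1.259]
wrist_force: [-0.2, -0.7, 0.1]
width: 0.0937
finger_force: 0.0
```

Request:
arm_command([
  [0.001,-0.005,-0.02,0],
  [0.001,-0.005,-0.02,0],
  [0.001,-0.005,-0.02,0],
])

```text
time: 8.42
tool_pos: [0.4805, -0.3472, 0.049]
ee_rot: [3.14, 0.0, 1.257]
wrist_force: [-1.1, 0.5, 0.6]
width: 0.0936
finger_force: 0.0
```

Request:
arm_command([
  [0,0,0,0],
  [0,0,0,0],
  [0,0,0,0],
  [0,0,0,0],
  [0,0,0,0],
  [0,0,0,0],
  [0,0,0,0],
  [0,0,0,0],
], claw=1)

```text
time: 9.08
tool_pos: [0.4799, -0.3471, 0.0484]
ee_rot: [3.141, 0.0, 1.257]
wrist_force: [-0.8, 0.1, 0.3]
width: 0.0442
finger_force: 0.0
```

Request:
arm_command([
  [0,0,0,0],
  [0,0,0,0],
  [0,0,0,0],
])

```text
time: 9.33
tool_pos: [0.4798, -0.347, 0.0484]
ee_rot: [-3.141, -0.0, 1.257]
wrist_force: [-0.3, -0.3, -0.2]
width: 0.0338
finger_force: 30.0
```

Request:
arm_command([
  [0,0,0.05,0],
  [0,0,0.12,0],
  [0,0,0.2,0],
  [0,0,0.27,0.0],
  [0,0,0.34,0.0],
  [0.05,0.07,0.34,0.04],
  [0.09,0.14,0.34,0.09],
  [0.13,0.21,0.34,0.14],
])

```text
time: 10.0
tool_pos: [0.5456, -0.2415, 0.2193]
ee_rot: [3.14, 0.001, 1.553]
wrist_force: [0.6, -0.6, -1.4]
width: 0.0341
finger_force: 30.0
```

Request:
arm_command([
  [0.04,0.07,0,0.03],
  [0.08,0.14,0,0.05],
  [0.12,0.21,0,0.065],
  [0.16,0.29,0,0.065],
  [0.2,0.36,0,0.065],
  [0.207,0.398,0,0.065],
  [0.207,0.398,0,0.065],
  [0.207,0.398,0,0.065],
])

```text
time: 10.67
tool_pos: [0.6484, -0.0418, 0.2176]
ee_rot: [-3.14, 0.0, 1.689]
wrist_force: [-0.3, -0.4, -1.5]
width: 0.0341
finger_force: 30.0
```

Request:
arm_command([
  [0,0,0,0],
  [0,0,0,0],
])

```text
time: 10.83
tool_pos: [0.648, -0.0445, 0.2184]
ee_rot: [-3.141, 0.0, 1.684]
wrist_force: [0.1, -0.4, -1.7]
width: 0.0335
finger_force: 30.0
```

```bash
python3 - <<'E'
from h import *
o=robot.get_obs();print(o['tool_pos'],o['ee_rot'],np.degrees(o['ee_rot'][2]),o['wrist_force'],o['width'])
w=robot.snapshot('wrist')[:,:,::-1];cv2.imwrite('pics/w2.png',w)
np.save('T2.npy',cam('wrist')[3]);print(proj(cam('wrist'),(.6406,.0264,.085)))
cv2.imwrite('pics/w2v.png',crop(w,0,0,512,384,1,20))
E
```

```text
[ 0.648  -0.0445  0.2184] [-3.1413  0.0005  1.6841] 96.49005176005163 [ 0.0761 -0.4281 -1.7425] 0.03351108502973069
[259.4249 101.7733]
```

View pics/w2v.png

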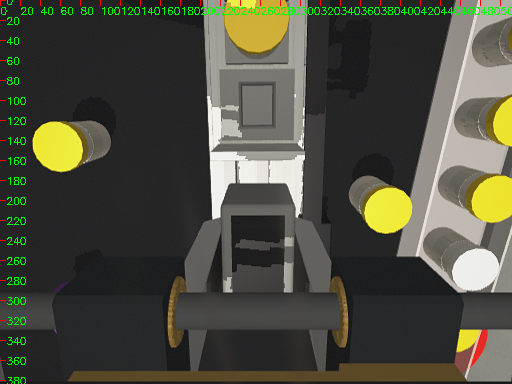

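```bash
python3 - <<'E'
from h import *
w=cv2.imread('pics/w2.png');g=cv2.cvtColor(w,cv2.COLOR_BGR2GRAY)
print('row104',[(u,int(g[104,u])) for u in range(214,302,1)])
print('col258',[(v,int(g[v,258])) for v in range(60,160)])
print('plug col258',[(v,int(g[v,258])) for v in range(176,226)])
c=cam('wrist');T=np.load('T2.npy');c=(c[0],c[1],c[2],T)
i=robot.camera_info('wrist')['T_tool_cam'];ct=(c[0],c[1],c[2],i)
# tool frame: z down. plug origin z=+0.0344; body spans z 0.0104..-0.0346
for n,z in(('top',-.0346),('shoulder',.0104),('prong tip',.0344)):
    for x in(.025,.0274,.017,.0194): print(n,x,proj(ct,(x,0,z)))
E
```

```text
row104 [(214, 160), (215, 160), (216, 162), (217, 159), (218, 156), (219, 158), (220, 138), (221, 113), (222, 115), (223, 116), (224, 115), (225, 115), (226, 112), (227, 111), (228, 110), (229, 112), (230, 110), (231, 112), (232, 112), (233, 113), (234, 115), (235, 116), (236, 116), (237, 117), (238, 118), (239, 89), (240, 88), (241, 64), (242, 89), (243, 120), (244, 117), (245, 117), (246, 117), (247, 117), (248, 117), (249, 118), (250, 117), (251, 118), (252, 119), (253, 118), (254, 118), (255, 118), (256, 118), (257, 119), (258, 118), (259, 118), (260, 118), (261, 117), (262, 117), (263, 118), (264, 117), (265, 117), (266, 117), (267, 118), (268, 118), (269, 117), (270, 117), (271, 119), (272, 70), (273, 73), (274, 89), (275, 96), (276, 119), (277, 117), (278, 117), (279, 116), (280, 115), (281, 116), (282, 117), (283, 116), (284, 116), (285, 116), (286, 116), (287, 116), (288, 115), (289, 116), (290, 115), (291, 115), (292, 115), (293, 114), (294, 153), (295, 167), (296, 168), (297, 167), (298, 166), (299, 165), (300, 162), (301, 163)]
col258 [(60, 122), (61, 122), (62, 111), (63
[... 1395 characters left out ...]
200, 69), (201, 69), (202, 67), (203, 71), (204, 82), (205, 94), (206, 97), (207, 100), (208, 103), (209, 104), (210, 105), (211, 104), (212, 104), (213, 105), (214, 108), (215, 66), (216, 23), (217, 31), (218, 31), (219, 32), (220, 30), (221, 33), (222, 31), (223, 32), (224, 32), (225, 34)]
top 0.025 [260.3387 206.4071]
top 0.0274 [260.3493 201.217 ]
top 0.017 [260.3038 223.4242]
top 0.0194 [260.3141 218.3643]
shoulder 0.025 [259.601 183.586]
shoulder 0.0274 [259.607  179.4969]
shoulder 0.017 [259.581  197.0428]
shoulder 0.0194 [259.587  193.0335]
prong tip 0.025 [259.3285 175.1573]
prong tip 0.0274 [259.3332 171.4843]
prong tip 0.017 [259.313  187.2612]
prong tip 0.0194 [259.3176 183.6524]
```

```bash
python3 - <<'E'
from h import *
w=cv2.imread('pics/w2.png');g=cv2.cvtColor(w,cv2.COLOR_BGR2GRAY)
for r in(188,195,209): print(r,[(u,int(g[r,u])) for u in list(range(215,236))+list(range(284,303))])
c=cam('wrist');i=robot.camera_info('wrist')['T_tool_cam'];ct=(c[0],c[1],c[2],i)
h=.2184-.085
for p in((257.1,104.6),(257,104.3)): print('socket in tool',onz(ct,*p,h))
for row,z in((204,-.0346),(183,.0104)):
  for u in(221,222,293,294,295): print(row,u,onz(ct,u,row,z))
c=(c[0],c[1],c[2],np.load('T2.npy'));print('world sock',onz(c,257.1,104.6,.085))
E
```

```text
188 [(215, 240), (216, 240), (217, 240), (218, 240), (219, 239), (220, 239), (221, 239), (222, 239), (223, 240), (224, 238), (225, 234), (226, 240), (227, 144), (228, 57), (229, 66), (230, 67), (231, 67), (232, 67), (233, 68), (234, 67), (235, 67), (284, 79), (285, 78), (286, 77), (287, 77), (288, 166), (289, 243), (290, 236), (291, 237), (292, 237), (293, 236), (294, 234), (295, 233), (296, 232), (297, 234), (298, 236), (299, 235), (300, 237), (301, 245), (302, 153)]
195 [(215, 240), (216, 240), (217, 240), (218, 240), (219, 240), (220, 240), (221, 240), (222, 241), (223, 245), (224, 237), (225, 53), (226, 63), (227, 68), (228, 68), (229, 68), (230, 68), (231, 67), (232, 69), (233, 68), (234, 67), (235, 66), (284, 78), (285, 79), (286, 79), (287, 80), (288, 80), (289, 77), (290, 79), (291, 203), (292, 242), (293, 236), (294, 233), (295, 232), (296, 232), (297, 233), (298, 237), (299, 234), (300, 237), (301, 245), (302, 200)]
209 [(215, 240), (216, 240), (217, 240), (218, 242), (219, 247), (220, 160), (221, 81), (222, 94), (223, 100), (224, 106), (225, 105), (226, 105), (227, 105), (228, 106), (229, 106), (230, 106), (231, 106), (232, 105), (233, 104), (234, 105), (235, 105), (284, 107), (285, 107), (286, 108), (287, 108), (288, 109), (289, 108), (290, 109), (291, 109), (292, 104), (293, 96), (294, 88), (295, 116), (296, 241), (297, 235), (298, 236), (299, 239), (300, 145), (301, 157), (302, 87)]
socket in tool [ 0.069  -0.0014  0.1334]
socket in tool [ 0.0693 -0.0015  0.1334]
204 221 [ 0.0261 -0.0175 -0.0346]
204 222 [ 0.0261 -0.017  -0.0346]
204 293 [ 0.0261  0.0145 -0.0346]
204 294 [ 0.0261  0.0149 -0.0346]
204 295 [ 0.0261  0.0154 -0.0346]
183 221 [ 0.0254 -0.0221  0.0104]
183 222 [ 0.0254 -0.0216  0.0104]
183 293 [0.0253 0.0192 0.0104]
183 294 [0.0253 0.0197 0.0104]
183 295 [0.0253 0.0203 0.0104]
world sock [0.6388 0.0237 0.085 ]
```

Request:
arm_command([
  [-0.008,0.07,0,0],
  [-0.0162,0.1352,0,0],
  [-0.0162,0.1352,-0.05,0],
  [-0.0162,0.1352,-0.1,0],
  [-0.0162,0.1352,-0.14,0],
  [-0.0162,0.1352,-0.165,0],
  [-0.0162,0.1352,-0.176,0],
  [-0.0162,0.1352,-0.176,0],
])

```text
time: 11.55
tool_pos: [0.6395, 0.0236, 0.1289]
ee_rot: [-3.139, -0.0, 1.685]
wrist_force: [0.2, 0.0, -2.1]
width: 0.0339
finger_force: 30.0
```

Request:
arm_command([
  [0,0,0,0],
  [0,0,0,0],
])

```text
time: 11.72
tool_pos: [0.6414, 0.0241, 0.1324]
ee_rot: [3.138, 0.001, 1.685]
wrist_force: [0.1, -0.3, -0.6]
width: 0.0337
finger_force: 30.0
```

```bash
python3 - <<'E'
from h import *
o=robot.get_obs();print(o['tool_pos'],o['ee_rot'],np.degrees(o['ee_rot'][2]),o['wrist_force'],o['width'])
d=robot.snapshot('side')[:,:,::-1];s=robot.snapshot('scene')[:,:,::-1]
a=crop(d,170,140,100,80,4);b=crop(s,270,150,100,80,4)
cv2.imwrite('pics/c4.png',np.hstack([a,b]))
E
```

```text
[0.6414 0.0241 0.1324] [3.1381 0.0005 1.6853] 96.56061972276378 [ 0.0509 -0.2817 -0.5982] 0.03373232637214905
```

View pics/c4.png

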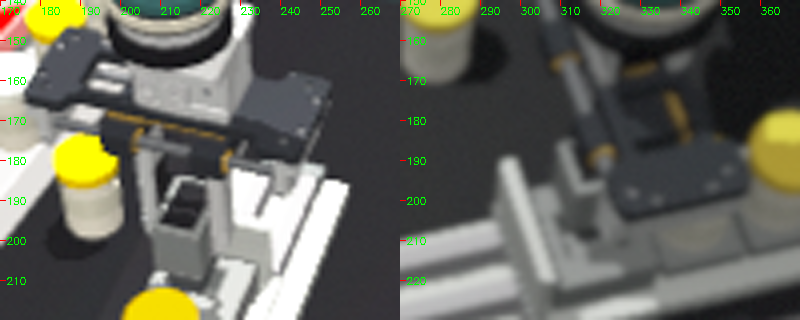

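Request:
arm_command([
  [0,0,0,0],
  [0,0,0,0],
  [0,0,0,0],
  [0,0,0,0],
])

```text
time: 12.15
tool_pos: [0.6403, 0.0246, 0.1306]
ee_rot: [3.141, 0.0, 1.686]
wrist_force: [0.5, -0.3, -0.9]
width: 0.0338
finger_force: 30.0
```

Request:
arm_command([
  [-0.001,-0.003,0,0],
  [-0.001,-0.003,-0.006,0],
  [-0.001,-0.003,-0.012,0],
  [-0.001,-0.003,-0.018,0],
  [-0.001,-0.003,-0.024,0],
  [-0.001,-0.003,-0.028,0],
  [-0.001,-0.003,-0.032,0],
  [-0.001,-0.003,-0.032,0],
])

```text
time: 12.82
tool_pos: [0.6394, 0.0231, 0.1136]
ee_rot: [-3.141, -0.0, 1.686]
wrist_force: [0.6, -0.1, -1.8]
width: 0.0339
finger_force: 30.0
```

Request:
arm_command([
  [0,0,-0.006,0],
  [0,0,-0.012,0],
  [0,0,-0.018,0],
  [0,0,-0.024,0],
  [0,0,-0.028,0],
  [0,0,-0.028,0],
])

```text
time: 13.32
tool_pos: [0.6394, 0.0231, 0.0995]
ee_rot: [-3.14, -0.0, 1.686]
wrist_force: [0.5, 0.1, -1.2]
width: 0.0339
finger_force: 30.0
```

Request:
arm_command([
  [0,0,-0.003,0],
  [0,0,-0.006,0],
  [0,0,-0.009,0],
  [0,0,-0.009,0],
])

```text
time: 13.65
tool_pos: [0.6396, 0.0231, 0.0955]
ee_rot: [-3.141, -0.0, 1.686]
wrist_force: [-0.1, 0.3, -1.0]
width: 0.0339
finger_force: 30.0
```

Request:
arm_command([
  [0,0,-0.002,0],
  [0,0,-0.004,0],
  [0,0,-0.004,0],
])

```text
time: 13.9
tool_pos: [0.6398, 0.023, 0.0954]
ee_rot: [3.141, 0.0, 1.686]
wrist_force: [-3.5, -0.0, 5.1]
width: 0.0336
finger_force: 30.0
```

Request:
arm_command([
  [0,0,0.003,0],
  [0,0,0.003,0],
  [0,0,0.003,0],
  [0,0,0.003,0],
  [0,0,0.003,0],
  [0,0,0.003,0],
], claw=0.2)

```text
time: 14.4
tool_pos: [0.6397, 0.0231, 0.0951]
ee_rot: [-3.141, -0.0, 1.686]
wrist_force: [0.1, -0.2, 0.5]
width: 0.0703
finger_force: 0.0
```

Request:
arm_command([
  [0,0,0.02,0],
  [0,0,0.05,0],
  [0,0,0.1,0],
  [0,0,0.15,0],
  [0,0,0.2,0],
  [0,-0.05,0.2,0],
  [0,-0.1,0.2,0],
  [0,-0.14,0.2,0],
])

```text
time: 15.07
tool_pos: [0.6403, -0.0481, 0.1975]
ee_rot: [3.139, 0.001, 1.686]
wrist_force: [-0.6, 0.3, -0.6]
width: 0.0757
finger_force: 0.0
```

```bash
python3 - <<'E'
from h import *
o=robot.get_obs();print(o['time'],o['tool_pos'],o['wrist_force'],o['width'])
d=robot.snapshot('side')[:,:,::-1];s=robot.snapshot('scene')[:,:,::-1];w=robot.snapshot('wrist')[:,:,::-1]
status(s);print(proj(cam('wrist'),(.6388,.0237,.131)))
a=crop(d,170,140,100,80,4);b=crop(s,270,150,100,80,4)
c=np.zeros((280,800,3),np.uint8);c[:250,:512]=w[:250]
cv2.imwrite('pics/c5.png',np.vstack([np.hstack([a,b]),c]))
E
```

```text
15.0667 [ 0.6403 -0.0481  0.1975] [-0.5617  0.2778 -0.6413] 0.0756672553014622
cap [367.5127 187.4113] 355 yr 0.06643453210351247
cap [345.2117 192.4318] 359 yr 0.012743289398748666
300 236 [181, 134, 74, 45, 42, 44, 44, 44, 48, 74, 98, 98, 99, 114, 123, 115, 94, 67, 45, 46, 50, 53]
330 229 [92, 61, 37, 30, 26, 29, 29, 27, 38, 62, 79, 90, 103, 120, 123, 110, 88, 58, 34, 27, 25, 23]
350 225 [70, 39, 28, 28, 31, 28, 29, 37, 60, 81, 90, 99, 117, 124, 110, 89, 57, 36, 33, 32, 31, 23]
[269.1182 100.9719]
```

View pics/c5.png

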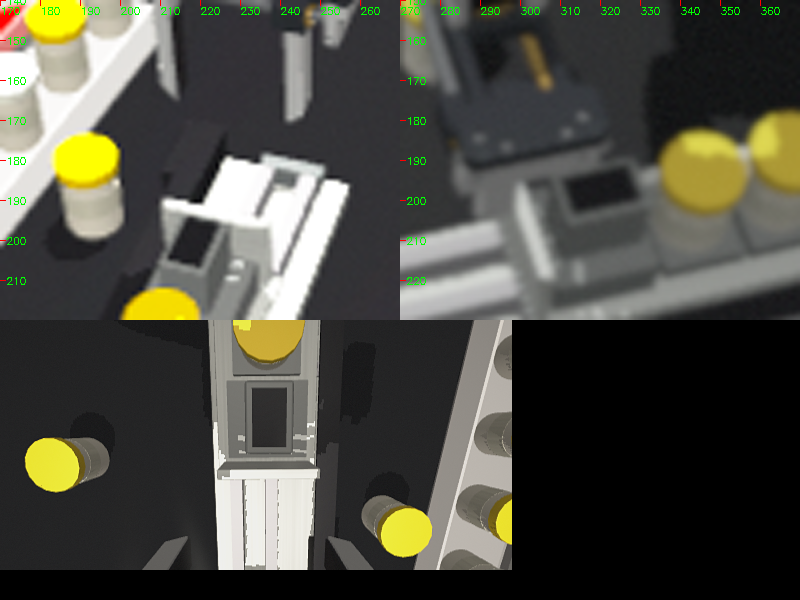

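The plug is home and upright at side (215,205). The carrier hasn't moved since the click, the tell-tale is in, and the pots are standing. Handing in.

```bash
python3 -c "
from bench import robot
print(robot.close_job())"
```

```text
the job is handed in; nothing more can be done
None
```

The job is handed in, with no verdict returned. On the last pictures the carrier sits clicked in the detent and the plug stands upright in the socket with the gripper clear. The pots on the bench and in the stand were never touched, and about 15 s of the 56 s were used.

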